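Slide the tall crate of chair-back blanks home into its corner

ROBOT

A 7-joint arm with a two-finger parallel gripper is mounted at the origin on the work surface. World frame = base frame: x ahead of the robot, y to its left, z up, the work surface at z = 0. Lengths are in m, angles in rad, forces in N, time in s.
With the tool pointing down it reaches from about 0.4 to 0.85 m from the base axis. Payload 4.5 kg.
Tool frame: the origin (TCP) lies midway between the tips of the shut fingers; the grasp point (between the pads) lies 19 mm behind it; z points along the fingers, y is the direction in which the jaws open and shut (so a half turn about z gives the same grasp; the last joint's range is limited). The gripper opens to 88 mm and grips with 3 to 60 N. Pads are 18 mm wide; open, the fingers measure 123 mm over their backs; the gripper's body (75 mm by 187 mm) begins 45 mm behind the grasp point.
Start: joints at [-1.247, 0.689, -0.195, 1.565, 0.157, 0.902, -0.215], TCP at [0.179, 0.599, 0.239] pointing down, gripper open.
Joint ranges: [-3.01, 3.01], [-0.46, 2.08], [-1.47, 1.51], [0.13, 2.56], [-1, 4.14], [0.04, 2.09], [-2.66, 2.66]. Speed limits (rad/s): [2.57, 2.57, 3.14, 3.14, 3.14, 3.14, 3.14].

INTERFACE

Orientations are given as a unit quaternion [x, y, z, w].
In Python, from plant import get_state, snapshot, finish_job, find_in gives the robot as it stands.
- The arm moves only by the shell command python3 -m creep 'ROWS' [OPENING] [FORCE]. ROWS is JSON, one flat list of numbers, 6 for each row, row after row: the shift along the tool's x, y, z in mm, then the turn, a rotation vector about the tool's x, y, z in degrees. In form: [tx, ty, tz, wx, wy, wz, tx, ty, tz, wx, wy, wz, ...]. A call has 1 to 5 rows; each row shifts and turns the pose as measured when the row begins, along the tool's axes as they then stand; what a row does not reach is not made up. A row lasts 1/12 s, in which the tool goes at most 41.7 mm and 7.16 degrees, less where a joint would pass 70% of its speed; a pose out of reach is approached as far as the arm can. A call is refused whole if a number of a shift passes 41.7 or a number of a turn 7.16, either way. A call with a gripper value outside its range is refused whole. OPENING is the finger opening in mm, from 0 to 88.1, set as the call begins (- or left out, the last holds). The fingers move at their own pace and stop on an object; FORCE is the grip in N (left out, the last holds). Time passes only in rows, so rows that do not move let the fingers close. It gives the time, the measured TCP pose, the force and the opening at its end, in the units of the state.
- get_state(): the state, without advancing time (a new reading comes with each control period).
- snapshot(name): name is "side" or "top" or "wrist"; returns a dict with "color" (400x640x3 uint8, red, green, blue), "intrinsics" (3x3 intrinsics, pixels), "extrinsics" (4x4, takes a point from world to camera coordinates). Camera axes: x right, y down, z forward; pixel columns grow to the right and rows downward; lengths in m; the calibration is good to about 2 mm. A picture is of the moment at which its call begins. There is no depth.
- finish_job(): hands the job in, once; it reports no verdict.
Trained networks look in the newest picture that a camera, given by its name, has taken for a name from the list of things; names that differ only in an ending like _2 or _b are one class to them, and where a whole thing is asked for, a point or a joint stands for the part that bears it (a point fixed in the world has none). Each returns a list of dicts, best first, with "score" (0 to 1); they miss things now and then, are a little off and sometimes report something else, mostly with a low value. They report only what shows in the picture. A call takes as long as a camera call.
- find_in(thing, camera): "xy" ([column, row] in pixels, amid what is visible of it).
The state is a dict: "clock": time; "q": joint angles; "qd": joint speeds; "joint_torque": joint torques, N m; "tool_pos": TCP position; "eef_rot": TCP orientation; "contact_force": force on the tool from outside, world axes, zero at the start; "moment": the same for the moment, N m; "opening": opening from 0.0 (shut) to 1.0 (fully open).
Only numpy, scipy, OpenCV 4.12 (cv2) and the standard library are available. Lean on these libraries where they do the work, as an engineer would, in place of code of your own. Each camera call takes 0.05 s, during which the arm holds its last target.

TASK

Push the tall crate of chair-back blanks across the bench until it stands on the green square, square and snug against both the long aluminium back fence and the short yellow end stop. The crate is heavy and top-heavy: push it low down at its blue foot boards so that it slides on its base without tipping; do not grip or lift it, and leave the other things on the bench alone. Finish with the hand clear.

Things in the scene. Friction and masses are not known exactly. Their poses are not given: they have to be found in the camera images.
- crate: Tall wooden crate, 120 x 120 mm in plan, 200 mm high, upright plywood blanks in it rising to about 290 mm; 1.2 to 2 kg. Origin: centre of the underside of the 120 mm square (foot boards not counted), z up. The +x and +y sides are plain, 60 mm from the origin. It slides on the bench with 6 to 14 N pushed low; pushed higher than about 90 mm above the bench it may tip over.
- foot_near (a point): Centre of the outer face of the blue foot board at the base of the crate's -x wall (near the robot), 20 mm above the bench, at x = -100 mm from the crate's origin. The board is 40 mm high, stands out 40 mm from the wall and runs its full 120 mm. Push here to slide the crate along its +x.
- foot_right (a point): Centre of the outer face of the like blue foot board (40 mm high, 40 mm out, 120 mm long) at the base of the crate's -y wall (the robot's right), 20 mm above the bench, at y = -100 mm from the crate's origin. Push here to slide the crate along its +y.
- bay: Fixed corner with a painted green square 120 x 120 mm. Origin: centre of the square, on the bench top: the crate's origin belongs here, its axes parallel to the bay's. The bay's x points away from the robot, its y to the left; it is turned by up to about 9 degrees either way.
- fence_face (a point): On the face of the aluminium back fence, x = +60 mm in the bay, 15 mm up. The fence, 30 mm high and 25 mm thick, runs along the bay's y from y = -245 to +85 mm.
- stop_face (a point): On the face of the yellow end stop, y = +60 mm in the bay, 15 mm up. The stop, 30 mm high and 25 mm thick, runs along the bay's x from x = -80 to +85 mm.
- glue: White glue bottle with an orange cap, 58 mm across, 170 mm high, loose; origin at the centre of its underside. Leave it alone.
- sanding_block: Cork sanding block with a red sole, 100 x 60 x 36 mm, loose; origin at the centre of its underside. Leave it alone.
- filler: Steel can of filler, 80 mm across, 90 mm high, loose; origin at the centre of its underside. Leave it alone.

How it is judged:
At the end, for the whole second after the job is handed in: The crate stands upright and at rest on the green square, its centre within 8 mm of the square's centre along both of the bay's axes (that is, snug against fence and end stop) and turned no more than 4 degrees from it (x of crate in the frame of bay between -0.008 and 0.008 m and y of crate in the frame of bay between -0.008 and 0.008 m and angle between the x axis of crate and the x axis of bay, either way round below 0.07 rad and angle between crate's own z axis and vertical below 0.03 rad and height (world z) of crate below 0.004 m and linear speed of crate below 0.01 m/s); the robot touches nothing.
It fails at once if the crate tips or rocks more than about 7 degrees (angle between crate's own z axis and vertical above 0.12 rad).
It fails at once if the crate is lifted off the bench (height (world z) of crate above 0.012 m).
It fails at once if the fingers push or grip the crate high up instead of low on its foot boards (contact force between the fingers and crate above 1 N and height (world z) of the grasp point above 0.075 m).
It fails at once if the glue bottle, sanding block or filler can is moved or knocked over (distance of any of glue, sanding_block, filler from where it was at the start of the episode above 0.02 m or angle between any of glue, filler's own z axis and vertical above 0.3 rad).
It also fails if it takes over 72 s, if anything falls off the work surface, if the arm or the gripper's body presses on something with over 40 N, if the wrist force passes 120 N, or if a joint passes its speed limit or range.

## Working session

There is one attempt and no reset: what is moved stays moved. The work goes in short steps, Python scripts to look and compute and a shell command to move; the robot and the scene stay as the last step left them, time stands still between calls to the robot, and variables do not carry over. Pictures are saved under pics/ and viewed, and the job is handed in when it is done.

```bash
mkdir -p pics; ls
cat > h.py <<'E'
import numpy as np, cv2
from plant import get_state, snapshot, finish_job, find_in
def save(s,n): cv2.imwrite('pics/'+n, s['color'][:,:,::-1])
def ray(s,uv):
    K=np.array(s['intrinsics']);E=np.array(s['extrinsics']);R=E[:3,:3];t=E[:3,3]
    return -R.T@t, R.T@np.linalg.inv(K)@np.array([uv[0],uv[1],1.])
def onz(s,uv,z):
    c,d=ray(s,uv); return c+d*(z-c[2])/d[2]
def proj(s,P):
    K=np.array(s['intrinsics']);E=np.array(s['extrinsics']);p=K@(E[:3,:3]@np.array(P)+E[:3,3]);return p[:2]/p[2]
def tri(a,ua,b,ub):
    c1,d1=ray(a,ua);c2,d2=ray(b,ub);A=np.stack([d1,-d2],1)
    k=np.linalg.lstsq(A,c2-c1,rcond=None)[0];p,q=c1+k[0]*d1,c2+k[1]*d2
    return (p+q)/2,np.linalg.norm(p-q)
E
python3 - <<'E'
from h import *
np.set_printoptions(precision=3,suppress=True)
st=get_state();print(st)
S={}
for c in ['side','top']:
    S[c]=snapshot(c);save(S[c],c+'0.png')
    print(c,ray(S[c],(320,200)))
F={}
for t in ['crate','foot_near','foot_right','bay','fence_face','stop_face','glue','sanding_block','filler']:
    for c in S:
        r=find_in(t,c)[:2];F[t,c]=r
        print(t,c,[(np.round(x['xy'],1),round(x['score'],2)) for x in r])
    if F[t,'side'] and F[t,'top']: print('  tri',*tri(S['side'],F[t,'side'][0]['xy'],S['top'],F[t,'top'][0]['xy']))
E
```

```text
pics
{'clock': 0.0, 'q': array([-1.247,  0.69 , -0.194,  1.566,  0.157,  0.902, -0.215]), 'qd': array([ 0.002, -0.001, -0.001, -0.001, -0.001,  0.   , -0.001]), 'joint_torque': array([  0.   , -52.756,  -1.267, -15.342,  -0.053,   0.007,   0.   ]), 'tool_pos': array([0.178, 0.598, 0.238]), 'eef_rot': array([ 0.144,  0.99 , -0.001, -0.   ]), 'contact_force': array([-0.101,  0.76 , -0.419]), 'moment': array([-0.048,  0.019, -0.02 ]), 'opening': 1.0007535303571304}
side (array([ 1.33 , -0.677,  0.8  ]), array([-0.572,  0.582, -0.578]))
top (array([0.389, 0.026, 1.224]), array([ 0.177,  0.029, -0.984]))
crate side [(array([251.1, 216.3]), 0.77)]
crate top [(array([413.6, 206.9]), 0.76), (array([178. , 185.9]), 0.33)]
  tri [ 0.577 -0.153  0.107] 0.000878830467796579
foot_near side [(array([250.3, 216.6]), 0.73)]
foot_near top [(array([416.9, 208.2]), 0.55)]
  tri [ 0.576 -0.158  0.108] 0.006528589986677971
foot_right side [(array([250.8, 216.5]), 0.6)]
foot_right top [(array([417.1, 206.9]), 0.93), (array([187.3, 245.5]), 0.41)]
  tri [ 0.578 -0.158  0.11 ] 0.006387926918720389
bay side 
[... 237 characters left out ...]
, 0.73)]
  tri [0.687 0.142 0.01 ] 0.03572466139350524
stop_face side [(array([356.2, 213.9]), 0.65)]
stop_face top [(array([281.2, 166.6]), 0.59), (array([191.8, 247.3]), 0.41)]
  tri [0.68  0.15  0.018] 0.026327998268214893
glue side [(array([361.1, 143.8]), 0.71)]
glue top [(array([476. , 159.1]), 0.7), (array([189.9, 244.7]), 0.59)]
  tri [ 0.723 -0.138  0.367] 0.265735802820683
sanding_block side [(array([231.1, 305.6]), 0.88), (array([354.8, 218.1]), 0.72)]
sanding_block top [(array([476.6, 159.6]), 0.84)]
  tri [ 0.712 -0.321  0.024] 0.002810279903272139
filler side [(array([405.1, 166.1]), 0.6)]
filler top [(array([179.9, 184.3]), 0.57)]
  tri [0.636 0.404 0.046] 0.004940316595664014
```

View pics/side0.png

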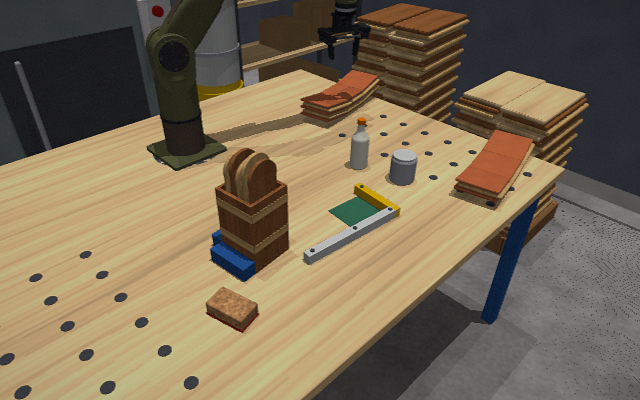

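View pics/top0.png

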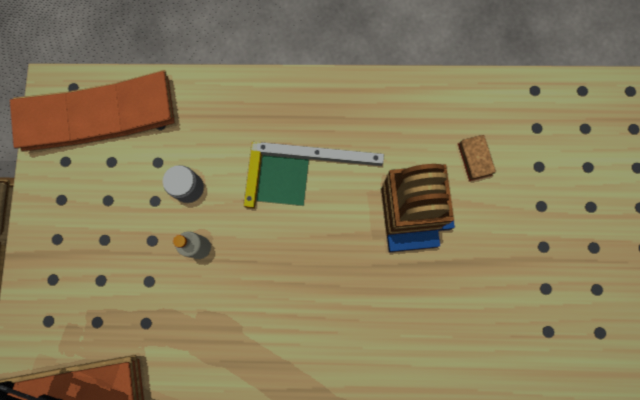

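The side view shows the crate at about (250,215), the bay at (365,210) and the sanding block at (232,307). In the top view, the crate is at (418,205), the green square at (283,181), the fence runs (252,147)–(383,158), the glue is at (188,243) and the filler at (180,183). I'll zoom in to get corners.

Run:
```python
import cv2
a=cv2.imread('pics/top0.png')[125:265,230:500];cv2.imwrite('pics/top0z.png',cv2.resize(a,None,fx=2.9,fy=2.9,interpolation=cv2.INTER_CUBIC))
a=cv2.imread('pics/side0.png')[140:290,200:410];cv2.imwrite('pics/side0z.png',cv2.resize(a,None,fx=3.8,fy=3.8,interpolation=cv2.INTER_CUBIC))
```

```text
(no output)
```

View pics/top0z.png

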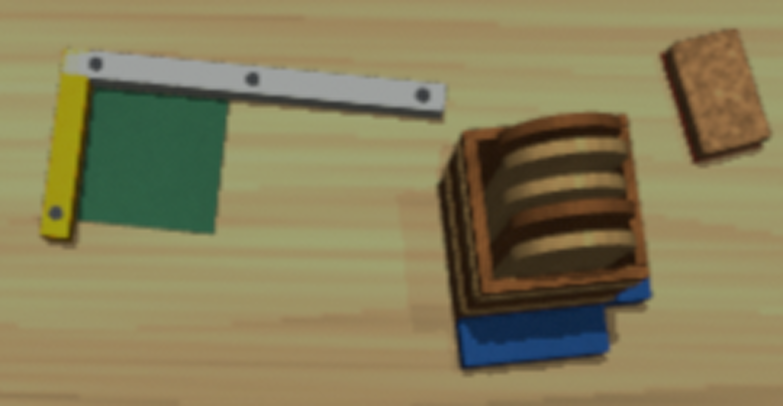

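View pics/side0z.png

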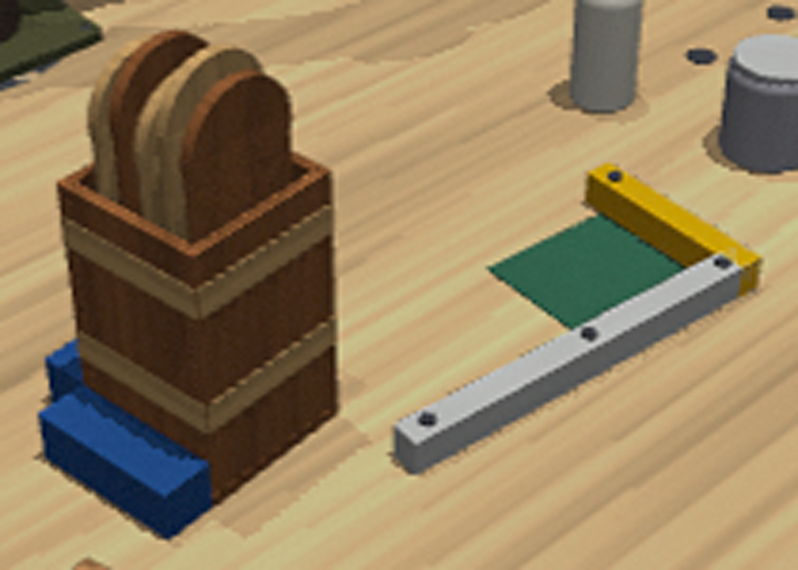

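```bash
cat > fit.py <<'E'
from h import *
from scipy.optimize import least_squares
def fit(obs,x0):
    # obs: list of (snap,(u,v),(local xyz))
    def T(p,l): 
        c,s=np.cos(p[2]),np.sin(p[2]);return [p[0]+c*l[0]-s*l[1],p[1]+s*l[0]+c*l[1],l[2]]
    f=lambda p:np.concatenate([proj(S,T(p,l))-np.array(u) for S,u,l in obs])
    r=least_squares(f,x0,loss='soft_l1');return r.x,r.fun.reshape(-1,2)
E
python3 - <<'E'
from fit import *
np.set_printoptions(precision=3,suppress=True)
A=snapshot('top');B=snapshot('side')
t=lambda x,y:(230+x/2.9-.33,125+y/2.9-.33); s=lambda x,y:(200+x/3.8-.37,140+y/3.8-.37)
m=.001
def L(*a): return np.array(a)*m
crate=[(A,t(467,132),L(60,60,200)),(A,t(628,116),L(60,-60,200)),(A,t(490,292),L(-60,60,200)),(A,t(647,280),L(-60,-60,200)),
(A,t(463,368),L(-100,60,40)),(A,t(607,352),L(-100,-60,40)),
(B,s(60,182),L(-60,-60,200)),(B,s(192,254),L(60,-60,200)),(B,s(331,172),L(60,60,200)),(B,s(43,412),L(-60,-100,40)),(B,s(165,492),L(60,-100,40)),(B,s(168,537),L(60,-100,0)),(B,s(338,410),L(60,60,0))]
bay=[(A,t(78,220),L(-60,60,0)),(A,t(214,234),L(-60,-60,0)),(A,t(445,88),L(85,-245,30)),(A,t(443,113),L(60,-245,30)),
(A,t(42,236),L(-80,85,30)),(A,t(72,238),L(-80,60,30)),
(B,s(490,268),L(-60,-60,0)),(B,s(395,428),L(60,-245,30)),(B,s(418,447),L(85,-245,30)),(B,s(418,472),L(85,-245,0)),(B,s(742,268),L(85,60,30))]
for n,o,x in (('crate',crate,[.57,-.16,0]),('bay',bay,[.68,.14,0])):
    p,r=fit(o,x);print(n,p,np.degrees(p[2]));print(r.T)
    if n=='crate': P=p
    else: Q=p
c,s_=np.cos(Q[2]),np.sin(Q[2]);d=P[:2]-Q[:2];print('in bay',c*d[0]+s_*d[1],-s_*d[0]+c*d[1],np.degrees(P[2]-Q[2]))
for uv,z in (((188,243),0.1),((180,183),.09)): print(onz(A,uv,z))
E
```

```text
crate [ 0.586 -0.152  0.111] 6.350496975428075
[[-2.627 -1.093 -3.857  0.195 -0.819  0.242 -1.31   0.024  0.281 -1.935
  -0.515  0.012  0.2  ]
 [-0.19  -0.156  1.122 -0.252  0.136  0.881  0.398  1.225 -0.195  0.488
   1.494  1.84   1.278]]
bay [ 0.659  0.158 -0.083] -4.771587347355133
[[-1.066 -0.355  0.142  0.006 -1.68  -1.894 -1.088 -0.645 -0.381 -0.44
  -0.595]
 [ 0.486  0.268 -1.947 -0.752 -0.138  0.159  1.266 -0.139  0.208  2.595
   0.953]]
in bay -0.04683260011584747 -0.31556058236935774 11.122084322783207
[0.487 0.357 0.1  ]
[0.629 0.388 0.09 ]
```

```bash
python3 -m creep '[0,0,-18,0,0,6.7,0,0,-18,0,0,6.7,0,0,-18,0,0,6.7,0,0,-18,0,0,6.7,0,0,-18,0,0,6.7]' 30; python3 -m creep '[0,0,-18,0,0,6.7,0,0,-18,0,0,6.7,0,0,-18,0,0,6.7,0,0,-18,0,0,6.7,0,0,-18,0,0,6.7]'; python3 -m creep '[-37,12.5,0,0,0,0,-37,12.5,0,0,0,0,-37,12.5,0,0,0,0,-37,12.5,0,0,0,0,-37,12.5,0,0,0,0]'
```

```text
clock: 1.52
tool_pos: [0.178, 0.5957, 0.327]
eef_rot: [0.434, 0.901, -0.006, 0.0]
contact_force: [-0.5, 0.8, 0.1]
opening: 0.647
clock: 1.93
tool_pos: [0.1775, 0.596, 0.4218]
eef_rot: [0.686, 0.728, -0.006, 0.002]
contact_force: [1.2, 0.7, 0.2]
opening: 0.342
clock: 2.35
tool_pos: [0.2471, 0.42, 0.4247]
eef_rot: [0.682, 0.731, -0.0, -0.003]
contact_force: [0.4, -0.9, -0.3]
opening: 0.345
```

```bash
for i in 1 2 3; do python3 -m creep '[-37,12.5,0,0,0,0,-37,12.5,0,0,0,0,-37,12.5,0,0,0,0,-37,12.5,0,0,0,0,-37,12.5,0,0,0,0]'; done
```

```text
clock: 2.77
tool_pos: [0.3236, 0.2302, 0.4243]
eef_rot: [0.681, 0.732, 0.001, -0.004]
contact_force: [0.5, -0.1, 0.6]
opening: 0.343
clock: 3.18
tool_pos: [0.4004, 0.0408, 0.4242]
eef_rot: [0.68, 0.733, 0.004, -0.004]
contact_force: [0.3, 0.7, 0.2]
opening: 0.336
clock: 3.6
tool_pos: [0.4783, -0.148, 0.4234]
eef_rot: [0.679, 0.734, 0.007, -0.003]
contact_force: [0.5, 0.7, 0.3]
opening: 0.34
```

```bash
cat > d.py <<'E'
import sys
from h import *
from scipy.spatial.transform import Rotation as Ro
# target world x y z, yaw of tool x (deg), tool z straight down
def go(x,y,z,yaw):
    s=get_state();R=Ro.from_quat(s['eef_rot'])
    a=np.radians(yaw);c,n=np.cos(a),np.sin(a)
    T=Ro.from_matrix(np.array([[c,n,0],[n,-c,0],[0,0,-1]]))
    print('t',s['clock'],'pos',np.round(s['tool_pos'],4),'yaw',round(np.degrees(np.arctan2(R.as_matrix()[1,0],R.as_matrix()[0,0])),1),'F',np.round(s['contact_force'],1))
    print('shift mm',np.round(R.inv().apply(np.array([x,y,z])-s['tool_pos'])*1000,1),'rot deg',np.round((R.inv()*T).as_rotvec(degrees=True),2))
if __name__=='__main__': go(*map(float,sys.argv[1:5]))
E
python3 -m creep '[-30,20.5,0,0,0,0,-30,20.5,0,0,0,0,-30,20.5,0,0,0,0,-30,20.5,0,0,0,0,-30,20.5,0,0,0,0]'; python3 d.py .591 -.287 .1 96.35
```

```text
clock: 4.02
tool_pos: [0.5937, -0.2998, 0.4222]
eef_rot: [0.68, 0.733, 0.008, -0.003]
contact_force: [0.2, 0.2, 0.5]
opening: 0.342
t 4.0167 pos [ 0.5937 -0.2998  0.4222] yaw 94.3 F [0.2 0.2 0.5]
shift mm [  7.9  -3.9 322.3] rot deg [ 0.4  -0.89 -2.04]
```

Run:
```python
from h import *
for c in ['top','side']:
    s=snapshot(c);save(s,c+'1.png')
```

```text
(no output)
```

View pics/top1.png

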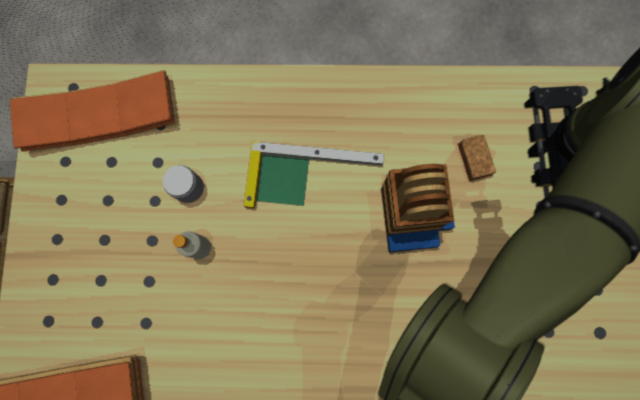

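View pics/side1.png

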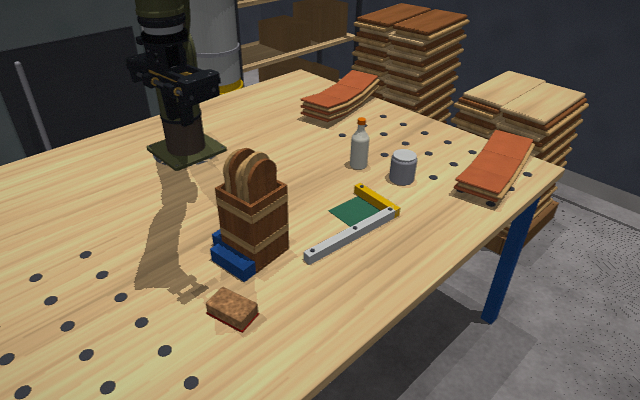

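The path and the crate look unchanged: crate at (418,205) top, sanding block at (477,158). The hand is right of the crate at height. Now I'll descend.

```bash
python3 -m creep '[0,-1,40,0,-0.2,-0.4,0,-1,40,0,-0.2,-0.4,0,-1,40,0,-0.2,-0.4,0,-1,40,0,-0.2,-0.4,0,0,40,0,-0.2,-0.4]'; python3 -m creep '[0,0,40,0,0,0,0,0,20,0,0,0,0,0,0,0,0,0]'; python3 d.py .591 -.290 .02 96.35
python3 - <<'E'
from h import *
s=snapshot('side');save(s,'side2.png')
s=snapshot('wrist');save(s,'w2.png')
E
```

```text
clock: 4.53
tool_pos: [0.597, -0.3075, 0.2246]
eef_rot: [0.668, 0.744, 0.002, 0.015]
contact_force: [0.2, 0.0, 0.3]
opening: 0.341
clock: 4.78
tool_pos: [0.5933, -0.3013, 0.1543]
eef_rot: [0.667, 0.745, 0.001, 0.007]
contact_force: [-0.5, 0.8, -0.6]
opening: 0.347
t 4.7833 pos [ 0.5933 -0.3013  0.1543] yaw 96.3 F [-0.5  0.8 -0.6]
shift mm [ 12.8  -2.7 134.2] rot deg [ 0.68  0.55 -0.05]
```

View pics/side2.png

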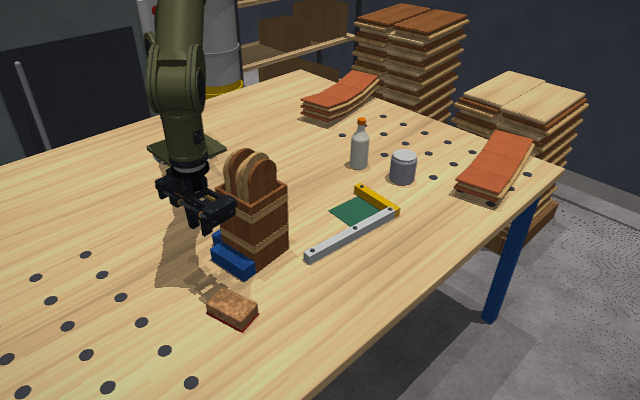

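View pics/w2.png

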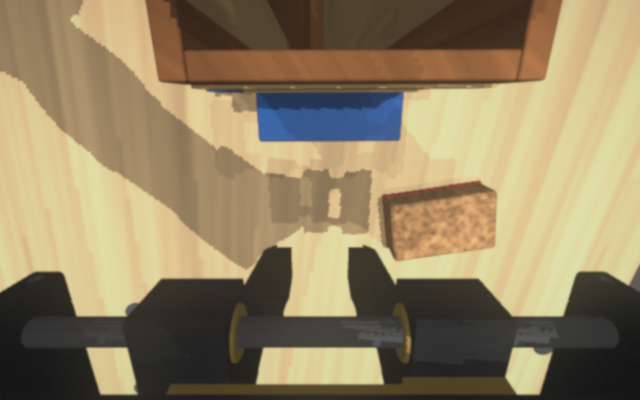

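The wrist view shows the foot board square to the hand, (258–402, 140). The sanding block's near-left corner is at about (384,200)–(398,258).

Run:
```python
from h import *
s=snapshot('wrist')
for uv,z in (((258,140),.04),((402,140),.04),((384,197),.036),((398,259),.036),((398,259),.0)): print(uv,np.round(onz(s,uv,z),4))
```

```text
(258, 140) [ 0.5409 -0.2596  0.04  ]
(402, 140) [ 0.6628 -0.2464  0.04  ]
(384, 197) [ 0.6577 -0.2998  0.036 ]
(398, 259) [ 0.6832 -0.3622  0.036 ]
(398, 259) [ 0.6965 -0.3815  0.    ]
```

```bash
python3 -m creep '[3,0,34,0.3,0.3,0,3,0,34,0.3,0.3,0,3,0,34,0,0,0,2,0,27,0,0,0,0,0,0,0,0,0]'; python3 d.py .596 -.288 .02 96.3
```

```text
clock: 5.35
tool_pos: [0.6108, -0.3021, 0.0451]
eef_rot: [0.667, 0.745, 0.006, 0.022]
contact_force: [-1.3, 1.1, -0.4]
opening: 0.341
t 5.35 pos [ 0.6108 -0.3021  0.0451] yaw 96.3 F [-1.3  1.1 -0.4]
shift mm [ 16.3 -14.1  24.2] rot deg [2.16 1.44 0.04]
```

```bash
python3 -m creep '[8,-7,0,2.1,1.4,0,4,-4,0,0,0,0,0,0,0,0,0,0]'; python3 d.py .596 -.288 .02 96.3
```

```text
clock: 5.6
tool_pos: [0.6024, -0.2942, 0.0521]
eef_rot: [0.667, 0.745, 0.001, 0.006]
contact_force: [-0.4, 1.0, 0.6]
opening: 0.343
t 5.6 pos [ 0.6024 -0.2942  0.0521] yaw 96.4 F [-0.4  1.   0.6]
shift mm [ 7.1 -6.  32. ] rot deg [0.53 0.42 0.06]
```

```bash
python3 -m creep '[0,-2,16,0.5,0.4,0,0,-2,16,0.5,0.4,0,0,0,0,0.5,0.4,0,0,0,0,0,0,0]'; python3 d.py .596 -.288 .02 96.3
```

```text
clock: 5.93
tool_pos: [0.6024, -0.2977, 0.024]
eef_rot: [0.667, 0.745, -0.0, -0.006]
contact_force: [0.7, -0.4, 0.0]
opening: 0.34
t 5.9333 pos [ 0.6024 -0.2977  0.024 ] yaw 96.4 F [ 0.7 -0.4  0. ]
shift mm [10.4 -5.2  4.1] rot deg [-0.48 -0.45  0.05]
```

```bash
python3 -m creep '[8,-4,2,0,0,0,8,-3,2,0,0,0,8,0,0,0,0,0,6,0,0,0,0,0,6,0,0,0,0,0]'; python3 d.py .602 -.24 .022 96.3;  python3 -m creep '[6,0,0,0,0,0,6,0,0,0,0,0,6,0,0,0,0,0,6,0,0,0,0,0,6,0,0,0,0,0]';python3 d.py .602 -.24 .022 96.3
```

```text
clock: 6.35
tool_pos: [0.5894, -0.2625, 0.0195]
eef_rot: [0.668, 0.745, -0.002, -0.005]
contact_force: [-0.6, -4.5, -3.4]
opening: 0.338
t 6.35 pos [ 0.5894 -0.2625  0.0195] yaw 96.2 F [-0.6 -4.5 -3.4]
shift mm [21.  15.  -2.6] rot deg [-0.53 -0.28 -0.06]
clock: 6.77
tool_pos: [0.5868, -0.246, 0.0208]
eef_rot: [0.669, 0.743, -0.01, 0.008]
contact_force: [-0.0, -7.7, -4.3]
opening: 0.339
t 6.7667 pos [ 0.5868 -0.246   0.0208] yaw 95.9 F [-0.  -7.7 -4.3]
shift mm [ 4.4 15.7 -1.4] rot deg [-0.22  1.42 -0.36]
```

```bash
python3 -m creep '[10,1.5,0,0,0.3,0.7,10,1.5,0,0,0.3,0.7,10,1.5,0,0,0.3,0.7,10,1.5,0,0,0,0.7,10,1.5,0,0,0,0.7]'; python3 d.py .602 -.24 .022 85.2;  python3 -m creep '[10,1.5,0,0,0,0.7,10,1.5,0,0,0,0.7,10,1.5,0,0,0,0.7,10,1.5,0,0,0,0.7,10,1.5,0,0,0,0.7]';python3 d.py .602 -.24 .022 85.2
python3 - <<'E'
from h import *
s=snapshot('side');save(s,'side3.png')
s=snapshot('wrist');save(s,'w3.png')
E
```

```text
clock: 7.18
tool_pos: [0.5871, -0.214, 0.0211]
eef_rot: [0.696, 0.718, -0.015, 0.015]
contact_force: [-1.7, -7.6, -3.5]
opening: 0.335
t 7.1833 pos [ 0.5871 -0.214   0.0211] yaw 91.8 F [-1.7 -7.6 -3.5]
shift mm [-26.5  14.1   0.2] rot deg [0.05 2.41 6.6 ]
clock: 7.6
tool_pos: [0.5905, -0.1839, 0.0217]
eef_rot: [0.721, 0.692, -0.026, 0.029]
contact_force: [-2.3, -7.9, 0.1]
opening: 0.342
t 7.6 pos [ 0.5905 -0.1839  0.0217] yaw 87.6 F [-2.3 -7.9  0.1]
shift mm [-55.4  13.8   4.1] rot deg [0.37 4.46 2.41]
```

View pics/side3.png

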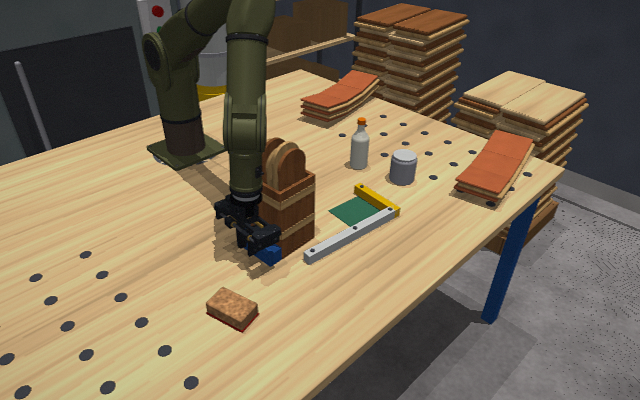

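View pics/w3.png

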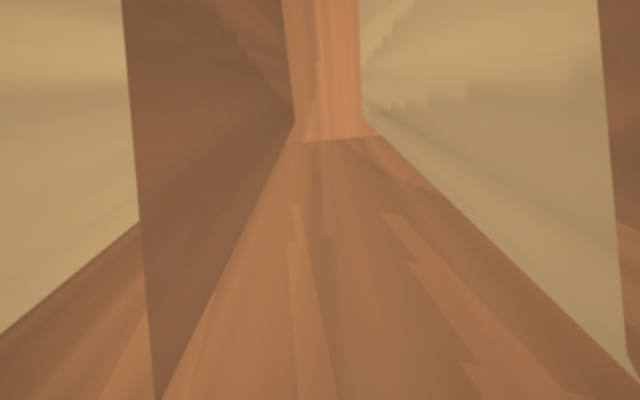

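```bash
python3 -m creep '[4,0,0,0,2.2,0.5,4,0,0,0,2.2,0.5,6,0,0,0,1.5,0.5,6,0,0,0,1,0.5]'; python3 d.py .602 -.24 .022 85.2
python3 - <<'E'
from h import *
s=snapshot('wrist')
print(np.round(ray(s,(320,200))[0],3))
E
```

```text
clock: 8.03
tool_pos: [0.5901, -0.1731, 0.0222]
eef_rot: [0.734, 0.68, 0.012, -0.006]
contact_force: [-0.5, -6.2, -4.7]
opening: 0.339
t 8.0333 pos [ 0.5901 -0.1731  0.0222] yaw 85.6 F [-0.5 -6.2 -4.7]
shift mm [-65.8  17.   -1.3] rot deg [ 0.43 -1.47  0.42]
[ 0.596 -0.095  0.17 ]
```

```bash
python3 -m creep '[12,0,0,0,0.3,0,12,0,0,0,0.5,0,12,0,0,0,0.6,0,12,0,0,0,0.6,0,12,0,0,0,0.6,0]'; python3 -m creep '[12,0,0,0,0.8,0,12,0,0,0,0.8,0,12,0,0,0,0.8,0,12,0,0,0,0.8,0,12,0,0,0,0.8,0]'; python3 d.py .602 -.24 .022 85.2
```

```text
clock: 8.5
tool_pos: [0.5896, -0.1319, 0.0238]
eef_rot: [0.738, 0.675, 0.018, -0.011]
contact_force: [-1.4, -6.3, -3.9]
opening: 0.343
clock: 8.92
tool_pos: [0.5909, -0.0865, 0.0261]
eef_rot: [0.74, 0.671, 0.035, -0.025]
contact_force: [-0.2, -7.0, -5.2]
opening: 0.345
t 8.9167 pos [ 0.5909 -0.0865  0.0261] yaw 84.4 F [-0.2 -7.  -5.2]
shift mm [-151.5   26.    -8.5] rot deg [ 0.57 -4.87 -0.79]
```

```bash
python3 -m creep '[12,0,1,0,-0.8,-0.2,12,0,1,0,-0.8,-0.2,12,0,1,0,-0.8,-0.2,12,0,1,0,-0.8,-0.2,12,0,1,0,-0.5,0]'; python3 d.py .602 -.24 .022 85.2;python3 - <<'E'
from h import *
for c in ['side','top']:
    s=snapshot(c);save(s,c+'4.png')
E
```

```text
clock: 9.33
tool_pos: [0.5956, -0.0552, 0.0276]
eef_rot: [0.743, 0.669, -0.001, 0.017]
contact_force: [-2.6, -11.6, 4.9]
opening: 0.343
t 9.3333 pos [ 0.5956 -0.0552  0.0276] yaw 84.0 F [ -2.6 -11.6   4.9]
shift mm [-182.9   25.3   10.7] rot deg [ 1.32  1.43 -1.15]
```

View pics/side4.png

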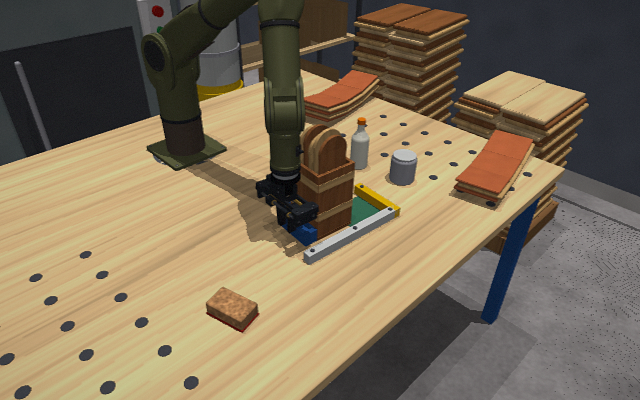

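View pics/top4.png

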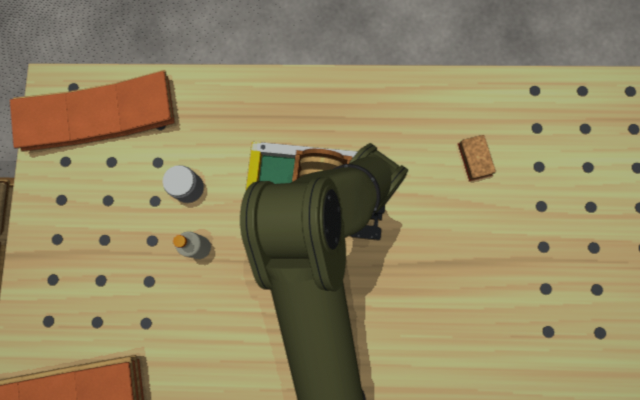

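Side view: the crate is by the fence at (326,190), with some gap to the stop. Top view: the green square still shows at (275,168). I'll zoom in to measure it.

Run:
```python
import cv2
a=cv2.imread('pics/side4.png')[110:270,250:410];cv2.imwrite('pics/side4z.png',cv2.resize(a,None,fx=3.7,fy=3.7,interpolation=cv2.INTER_CUBIC))
a=cv2.imread('pics/top4.png')[130:220,230:390];cv2.imwrite('pics/top4z.png',cv2.resize(a,None,fx=5,fy=5,interpolation=cv2.INTER_CUBIC))
```

```text
(no output)
```

View pics/side4z.png

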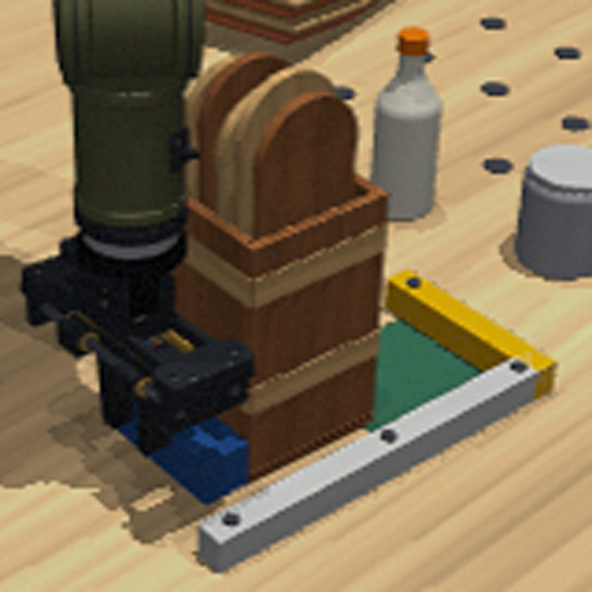

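View pics/top4z.png

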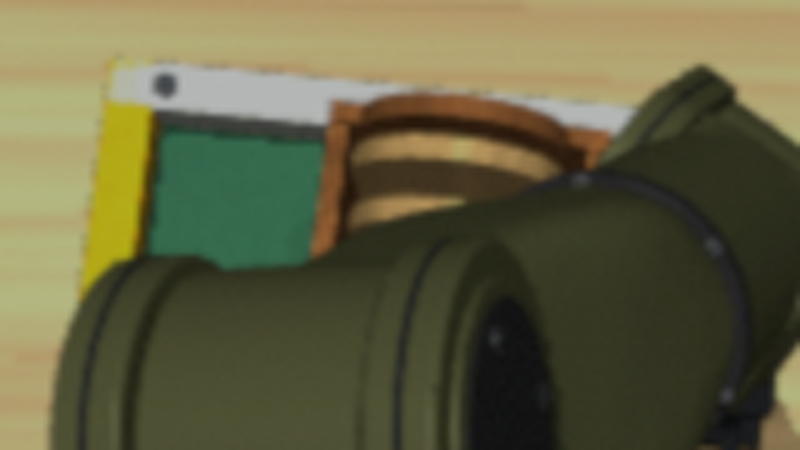

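```bash
cat > inbay.py <<'E'
import numpy as np
Q=np.array([.659,.158,-.083])
def inbay(P):
    c,s=np.cos(Q[2]),np.sin(Q[2]);d=np.array(P[:2])-Q[:2]
    return np.array([1000*(c*d[0]+s*d[1]),1000*(-s*d[0]+c*d[1]),np.degrees((P[2] if len(P)>2 else 0)-Q[2])])
E
python3 - <<'E'
from fit import *
from inbay import *
np.set_printoptions(precision=3,suppress=True)
A=snapshot('top');B=snapshot('side')
s=lambda x,y:(250+x/3.7-.37,110+y/3.7-.37);t=lambda x,y:(230+x/5-.4,130+y/5-.4)
L=lambda *a:np.array(a)*.001
o=[(B,s(250,249),L(60,-60,200)),(B,s(387,194),L(60,60,200)),(B,s(250,472),L(60,-60,0)),(B,s(372,425),L(60,60,0)),(B,s(206,502),L(60,-100,0)),(A,t(333,102),L(60,60,200))]
p,r=fit(o,[.63,.05,-.08]);print(p,inbay(p));print(r.T)
print('tcp',inbay([.5956,-.0552]))
E
```

```text
[ 0.612  0.058 -0.132] [ -38.709 -103.685   -2.818]
[[ 0.241  0.952 -0.892  0.544 -1.201 -0.418]
 [-0.098 -0.028  2.977 -0.637  0.654  0.43 ]]
tcp [ -45.506 -217.722    4.756]
```

```bash
python3 -m creep '[12,0,1,0.3,0.4,-0.3,12,0,1,0.3,0.4,-0.3,12,0,1,0,0.1,-0.3,12,0,1,0,0,-0.2,12,0,1,0,0,0]'; python3 d.py .602 -.24 .022 85.2;python3 -m creep '[10,0,0,0,0,-0.2,10,0,0,0,0,-0.1,10,0,0,0,0,0,8,0,0,0,0,0,0,0,0,0,0,0]'; python3 d.py .602 -.24 .022 85.2
```

```text
clock: 9.95
tool_pos: [0.6017, -0.024, 0.0276]
eef_rot: [0.742, 0.67, -0.009, 0.026]
contact_force: [-3.3, -12.7, 7.4]
opening: 0.337
t 9.95 pos [ 0.6017 -0.024   0.0276] yaw 84.1 F [ -3.3 -12.7   7.4]
shift mm [-214.3   22.1   16.5] rot deg [ 1.49  2.78 -1.08]
clock: 10.37
tool_pos: [0.6031, -0.0031, 0.0283]
eef_rot: [0.744, 0.667, -0.018, 0.037]
contact_force: [1.0, 0.2, -0.4]
opening: 0.343
t 10.3667 pos [ 0.6031 -0.0031  0.0283] yaw 83.7 F [ 1.   0.2 -0.4]
shift mm [-234.4   24.2   25.1] rot deg [ 1.74  4.41 -1.45]
```

```bash
python3 -m creep '[-8,0,0,1,2,-0.7,0,0,4,0.5,2,-0.5,0,0,4,0,0,0,0,0,3,0,0,0,0,0,0,0,0,0]'; python3 d.py .602 -.015 .018 85.2
python3 - <<'E'
from h import *
s=snapshot('side');save(s,'side5.png')
a=s['color'][100:260,260:420,::-1];cv2.imwrite('pics/side5z.png',cv2.resize(a,None,fx=3.7,fy=3.7,interpolation=cv2.INTER_CUBIC))
E
```

```text
clock: 10.78
tool_pos: [0.6023, -0.0058, 0.0179]
eef_rot: [0.736, 0.677, 0.001, 0.002]
contact_force: [-0.5, 0.7, 0.3]
opening: 0.338
t 10.7833 pos [ 0.6023 -0.0058  0.0179] yaw 85.2 F [-0.5  0.7  0.3]
shift mm [-9.2  0.5 -0.1] rot deg [0.23 0.08 0.04]
```

View pics/side5z.png

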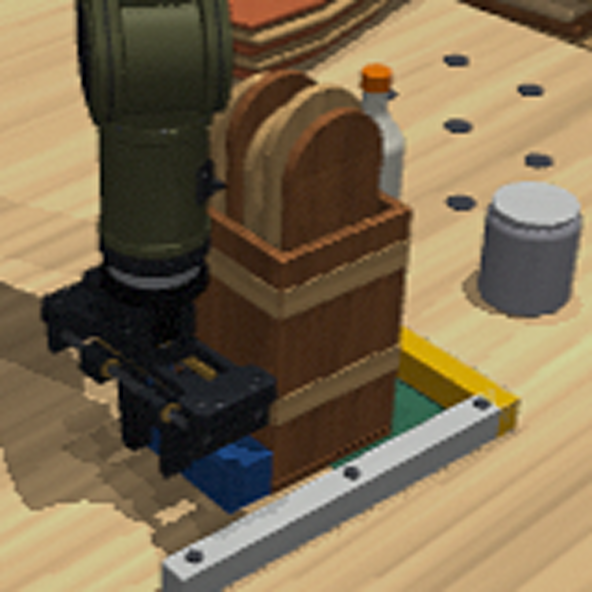

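```bash
python3 -m creep '[8,0,0,0,0,0,10,0,0,0,0,0,10,0,0,0,0,0,10,0,0,0,0,0,10,0,0,0,0,0]'; python3 d.py .602 -.015 .018 85.2;  python3 -m creep '[10,0,1,0,0.5,0,10,0,1,0,0.5,0,10,0,0,0,0.5,0,0,0,0,0,0,0]'; python3 d.py .602 .04 .018 85.2
python3 - <<'E'
from h import *
s=snapshot('side');save(s,'side6.png')
a=s['color'][100:260,260:420,::-1];cv2.imwrite('pics/side6z.png',cv2.resize(a,None,fx=3.7,fy=3.7,interpolation=cv2.INTER_CUBIC))
E
```

```text
clock: 11.25
tool_pos: [0.6058, 0.0245, 0.0185]
eef_rot: [0.74, 0.672, -0.009, 0.015]
contact_force: [-1.5, -10.0, 0.6]
opening: 0.338
t 11.25 pos [0.6058 0.0245 0.0185] yaw 84.5 F [ -1.5 -10.    0.6]
shift mm [-39.7   0.    1.8] rot deg [ 0.6   1.88 -0.69]
clock: 11.58
tool_pos: [0.6074, 0.0382, 0.0186]
eef_rot: [0.742, 0.67, -0.008, 0.018]
contact_force: [-0.6, 1.1, 0.7]
opening: 0.336
t 11.5833 pos [0.6074 0.0382 0.0186] yaw 84.1 F [-0.6  1.1  0.7]
shift mm [ 1.3 -5.6  0.5] rot deg [ 0.91  2.08 -1.06]
```

View pics/side6z.png

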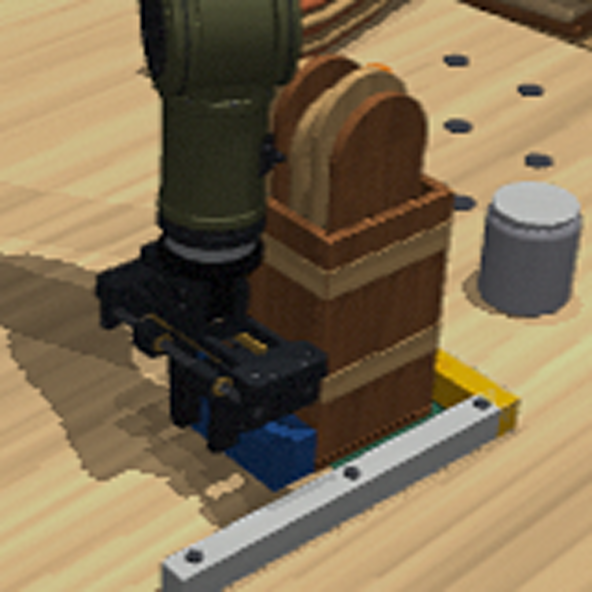

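The crate is about 10 mm short of the stop, and the cap-side stop face is partly hidden. I'll retract and go round to the near foot board.

```bash
python3 -m creep '[-20,0,0,0,0,0,-25,0,-10,0,0,0,-25,0,-20,0,0,0,-25,0,-20,0,0,0,-15,0,-20,0,0,0]'; python3 -m creep '[0,-15,0,0,0,-7,0,-15,0,0,0,-7,0,0,0,0,0,-7,0,0,0,0,0,-7,0,0,0,0,0,-7]';  python3 -m creep '[0,0,0,0,0,-7,0,0,0,0,0,-7,0,0,0,0,0,-7,0,0,0,0,0,-7,0,0,0,0,0,-7]'; python3 d.py .46 -.06 .1 175.2; python3 -c "
from h import *; print(get_state()['q'])"
```

```text
clock: 12.05
tool_pos: [0.5937, -0.0569, 0.0885]
eef_rot: [0.736, 0.677, -0.007, 0.01]
contact_force: [1.3, -0.8, 0.5]
opening: 0.34
clock: 12.47
tool_pos: [0.5665, -0.0569, 0.0944]
eef_rot: [0.492, 0.87, -0.008, 0.013]
contact_force: [0.6, -1.1, -0.6]
opening: 0.341
clock: 12.88
tool_pos: [0.5678, -0.0493, 0.0953]
eef_rot: [0.201, 0.98, -0.009, 0.01]
contact_force: [0.5, -0.4, 0.1]
opening: 0.34
t 12.8833 pos [ 0.5678 -0.0493  0.0953] yaw 156.8 F [ 0.5 -0.4  0.1]
shift mm [ 94.7 -52.4  -6.3] rot deg [ -0.96   1.21 -18.37]
[-0.07370583  0.82541271  0.11504123  1.87443211 -0.15124324  0.43286536
  1.3070629 ]
```

```bash
python3 -m creep '[15,-10,0,-0.5,0.5,-6.2,20,-10,0,-0.5,0.5,-6.2,20,-10,0,0,0,-6,30,0,0,0,0,0,0,0,0,0,0,0]'; python3 d.py .455 .16 .06 175.2
python3 - <<'E'
from h import *
for c in ['side','top']:
    s=snapshot(c);save(s,c+'7.png')
    u,v=(230,130) if c=='top' else (290,90)
    a=s['color'][v:v+140,u:u+180,::-1];cv2.imwrite('pics/%s7z.png'%c,cv2.resize(a,None,fx=4,fy=4,interpolation=cv2.INTER_CUBIC))
E
```

```text
clock: 13.3
tool_pos: [0.4763, -0.0541, 0.0949]
eef_rot: [0.026, 1.0, 0.004, 0.004]
contact_force: [-0.5, -0.5, 0.5]
opening: 0.34
t 13.3 pos [ 0.4763 -0.0541  0.0949] yaw 177.0 F [-0.5 -0.5  0.5]
shift mm [ 32.7 212.4  36.2] rot deg [0.45 0.48 1.82]
```

View pics/side7z.png

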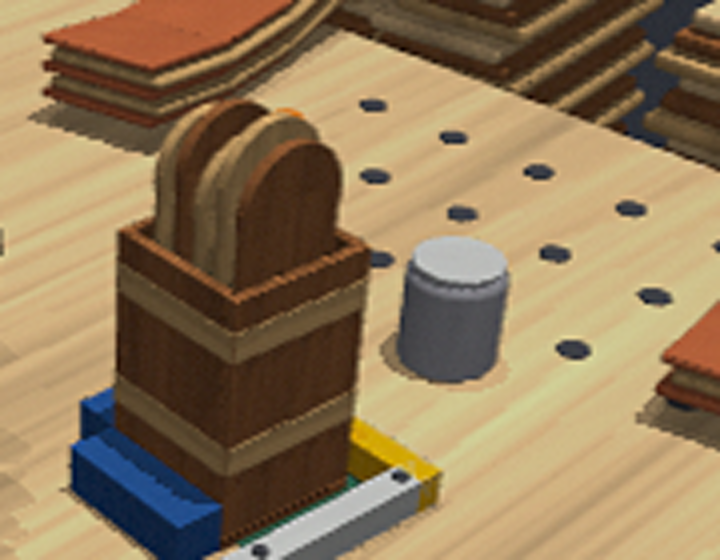

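View pics/top7z.png

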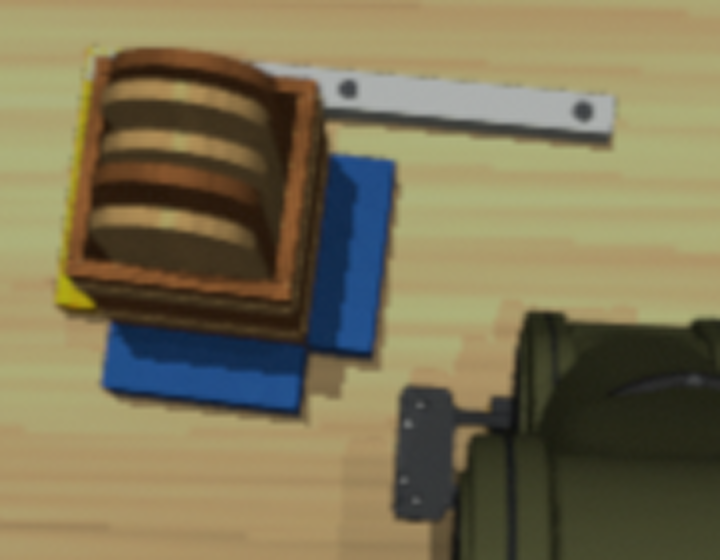

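Run:
```python
from fit import *
from inbay import *
np.set_printoptions(precision=3,suppress=True)
A=snapshot('top');B=snapshot('side')
s=lambda x,y:(290+x/4-.37,90+y/4-.37);t=lambda x,y:(230+x/4-.37,130+y/4-.37)
L=lambda *a:np.array(a)*.001
o=[(A,t(98,58),L(60,60,200)),(A,t(318,80),L(60,-60,200)),(A,t(296,300),L(-60,-60,200)),(A,t(72,270),L(-60,60,200)),
(A,t(105,387),L(-100,60,40)),(A,t(297,410),L(-100,-60,40)),(A,t(395,160),L(60,-100,40)),(A,t(372,355),L(-60,-100,40)),
(B,s(237,303),L(60,-60,200)),(B,s(370,242),L(60,60,200)),(B,s(117,232),L(-60,-60,200)),(B,s(74,446),L(-60,-100,40)),(B,s(180,530),L(60,-100,40))]
p,r=fit(o,[.63,.15,-.08]);print(p,inbay(p));print(r.T)
# bay refit from pixels
b=[(A,t(612,97),L(85,-245,30)),(A,t(610,134),L(60,-245,30))]
for S,u,l in b: print(onz(S,u,.03),inbay(onz(S,u,.03)[:2]),l)
```

```text
[ 0.628  0.147 -0.097] [-29.894 -13.959  -0.809]
[[-0.691  0.034 -1.32  -2.05  -1.1    0.474  0.168  0.275 -0.456  0.172
  -0.63  -1.788 -0.632]
 [-0.67  -0.303  0.021  1.247  0.341  0.202 -0.357 -0.667  1.036  1.845
   0.31   0.869  0.64 ]]
[ 0.721 -0.091  0.03 ] [  82.528 -243.219    4.756] [ 0.085 -0.245  0.03 ]
[ 0.698 -0.09   0.03 ] [  59.04  -243.893    4.756] [ 0.06  -0.245  0.03 ]
```

```bash
python3 -m creep '[8,35,0,0.2,0.2,0.6,8,36,0,0.2,0.2,0.6,0,36,0,0,0,0.6,0,36,0,0,0,0,0,36,0,0,0,0]';python3 -m creep '[0,25,0,0,0,0,0,0,20,0,0,0,0,0,20,0,0,0,0,0,0,0,0,0]'; python3 d.py .47 .16 .018 175.2
```

```text
clock: 13.92
tool_pos: [0.4922, 0.1221, 0.0952]
eef_rot: [0.054, 0.998, -0.002, 0.012]
contact_force: [0.1, -0.7, 0.8]
opening: 0.34
clock: 14.25
tool_pos: [0.503, 0.1689, 0.0549]
eef_rot: [0.043, 0.999, 0.005, 0.019]
contact_force: [-0.4, 0.7, 0.4]
opening: 0.345
t 14.25 pos [0.503  0.1689 0.0549] yaw 175.1 F [-0.4  0.7  0.4]
shift mm [ 33.5 -12.2  35.6] rot deg [ 0.68  2.14 -0.13]
```

```bash
python3 -m creep '[20,-4,0,0.7,2.1,0,15,-4,0,0,0,0,2,0,18,0,0,0,2,0,16,0,0,0,0,0,0,0,0,0]'; python3 d.py .485 .1605 .018 175.2
```

```text
clock: 14.67
tool_pos: [0.461, 0.165, 0.0222]
eef_rot: [0.043, 0.999, -0.001, -0.002]
contact_force: [0.9, -0.2, -0.5]
opening: 0.339
t 14.6667 pos [0.461  0.165  0.0222] yaw 175.0 F [ 0.9 -0.2 -0.5]
shift mm [-24.4  -2.4   4.1] rot deg [-0.08 -0.26 -0.18]
```

```bash
python3 -m creep '[-15,-1,2,0,0,0,-15,-1,1,0,0,0,-15,0,1,0,0,0,-8,0,0,0,0,0,-8,0,0,0,0,0]'; python3 d.py .518 .1567 .018 175.2;python3 -m creep '[-8,0,0,0,0,0,-8,0,0,0,0,0,-8,0,0,0,0,0]'; python3 d.py .545 .1567 .018 175.2
```

```text
clock: 15.08
tool_pos: [0.5177, 0.1553, 0.0224]
eef_rot: [0.044, 0.999, -0.002, -0.008]
contact_force: [-8.2, -0.7, -3.1]
opening: 0.342
t 15.0833 pos [0.5177 0.1553 0.0224] yaw 174.9 F [-8.2 -0.7 -3.1]
shift mm [-0.2  1.4  4.4] rot deg [-0.32 -0.96 -0.28]
clock: 15.33
tool_pos: [0.526, 0.1528, 0.0227]
eef_rot: [0.043, 0.999, -0.005, -0.026]
contact_force: [-13.2, 2.4, 7.8]
opening: 0.338
t 15.3333 pos [0.526  0.1528 0.0227] yaw 175.0 F [-13.2   2.4   7.8]
shift mm [-18.8   5.6   3.7] rot deg [-0.66 -2.9  -0.18]
```

```bash
python3 -m creep '[-7,1,1,-0.3,-1.5,0,-7,1,1,-0.3,-1.5,0,-8,0,0,0,-1,0,-8,0,0,0,-0.5,0]'; python3 d.py .548 .1567 .018 175.2;python3 -m creep '[-8,0,0,0,0,0,-8,0,0,0,0,0,-8,0,0,0,0,0]'; python3 d.py .55 .1567 .018 175.2
```

```text
clock: 15.67
tool_pos: [0.5284, 0.1523, 0.0209]
eef_rot: [0.042, 0.999, -0.004, -0.013]
contact_force: [-11.7, 2.1, 2.7]
opening: 0.341
t 15.6667 pos [0.5284 0.1523 0.0209] yaw 175.2 F [-11.7   2.1   2.7]
shift mm [-19.2   6.1   2.4] rot deg [-0.57 -1.46  0.02]
clock: 15.92
tool_pos: [0.5277, 0.1522, 0.0212]
eef_rot: [0.039, 0.998, -0.007, -0.038]
contact_force: [-12.0, 1.9, 8.3]
opening: 0.338
t 15.9167 pos [0.5277 0.1522 0.0212] yaw 175.4 F [-12.    1.9   8.3]
shift mm [-22.1   6.3   1.4] rot deg [-0.94 -4.26  0.28]
```

It has stalled at 12 N, so I'll look before pressing harder.

Run:
```python
from h import *
for c in ['side','wrist']:
    s=snapshot(c);save(s,c+'8.png')
    if c=='side':
        a=s['color'][90:230,290:470,::-1];cv2.imwrite('pics/%s8z.png'%c,cv2.resize(a,None,fx=4,fy=4,interpolation=cv2.INTER_CUBIC))
```

```text
(no output)
```

View pics/side8z.png

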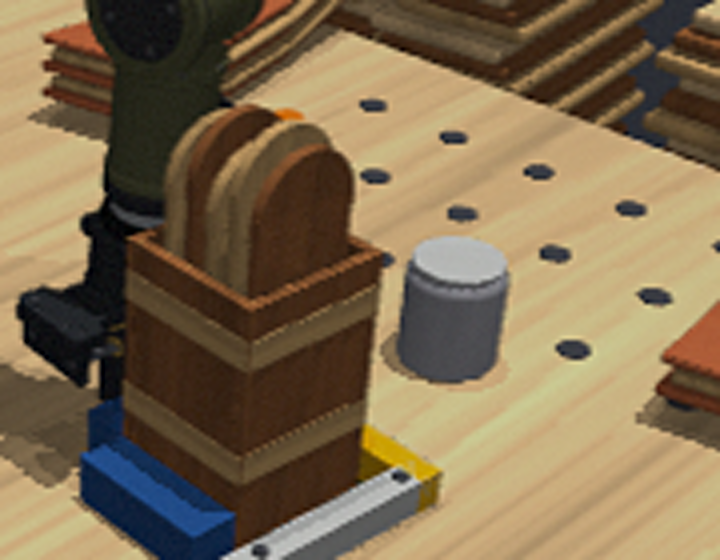

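View pics/wrist8.png

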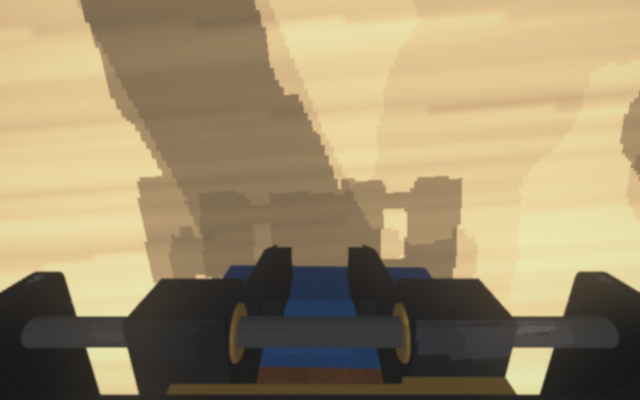

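Moved about 10 mm; not at the fence yet. I'll reset the tilt and push firmer.

```bash
python3 -m creep '[4,2,0,-0.6,-2.5,-0.2,1,2,2,-0.4,-2,0,0,0,2,0,0,0]'; python3 d.py .55 .1567 .018 175.2;python3 -m creep '[-10,1,0,0,-0.5,0,-13,0,0,0,-1,0,-13,0,0,0,-1,0,-13,0,0,0,-1,0]'; python3 d.py .55 .1567 .018 175.2
```

```text
clock: 16.27
tool_pos: [0.5197, 0.1564, 0.02]
eef_rot: [0.038, 0.999, 0.001, 0.001]
contact_force: [-1.0, 0.0, 0.2]
opening: 0.34
t 16.2667 pos [0.5197 0.1564 0.02  ] yaw 175.7 F [-1.   0.   0.2]
shift mm [-30.2   2.6   2. ] rot deg [0.09 0.07 0.46]
clock: 16.6
tool_pos: [0.5468, 0.154, 0.0197]
eef_rot: [0.037, 0.999, -0.004, 0.006]
contact_force: [-29.4, 6.3, 21.9]
opening: 0.34
t 16.6 pos [0.5468 0.154  0.0197] yaw 175.8 F [-29.4   6.3  21.9]
shift mm [-2.9  2.9  1.7] rot deg [-0.4  0.7  0.6]
```

```bash
python3 -m creep '[15,0,0,0,0,-0.5,15,0,0,0,0,0,15,0,0,0,0,0,0,0,0,0,0,0]'; python3 d.py .55 .1567 .018 175.2
python3 - <<'E'
from h import *
for c in ['side','top']:
    s=snapshot(c);save(s,c+'9.png')
    u,v=(230,130) if c=='top' else (290,90)
    a=s['color'][v:v+140,u:u+180,::-1];cv2.imwrite('pics/%s9z.png'%c,cv2.resize(a,None,fx=4,fy=4,interpolation=cv2.INTER_CUBIC))
E
```

```text
clock: 16.93
tool_pos: [0.5033, 0.1576, 0.0202]
eef_rot: [0.033, 0.999, -0.004, 0.005]
contact_force: [-0.8, -0.0, 0.3]
opening: 0.337
t 16.9333 pos [0.5033 0.1576 0.0202] yaw 176.3 F [-0.8 -0.   0.3]
shift mm [-46.7   2.2   2.7] rot deg [-0.4   0.54  1.05]
```

View pics/side9z.png

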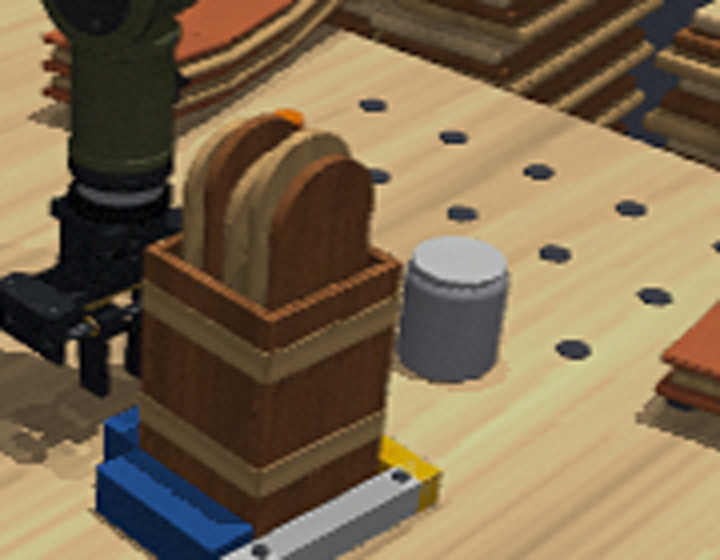

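View pics/top9z.png

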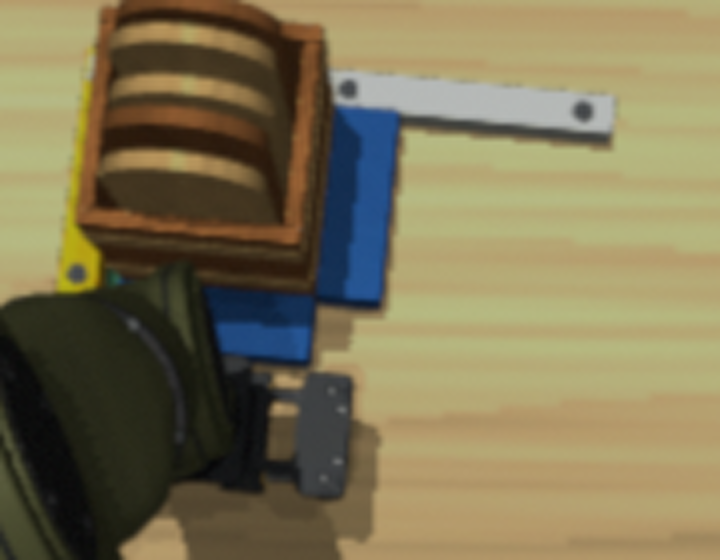

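Run:
```python
from fit import *
from inbay import *
np.set_printoptions(precision=3,suppress=True)
A=snapshot('top');B=snapshot('side')
s=lambda x,y:(290+x/4-.37,90+y/4-.37);t=lambda x,y:(230+x/4-.37,130+y/4-.37)
L=lambda *a:np.array(a)*.001
o=[(A,t(105,9),L(60,60,200)),(A,t(324,28),L(60,-60,200)),(A,t(303,244),L(-60,-60,200)),(A,t(80,217),L(-60,60,200)),
(A,t(308,362),L(-100,-60,40)),(A,t(401,111),L(60,-100,40)),(A,t(381,303),L(-60,-100,40)),
(B,s(268,322),L(60,-60,200)),(B,s(402,262),L(60,60,200)),(B,s(145,248),L(-60,-60,200)),(B,s(99,464),L(-60,-100,40))]
p,r=fit(o,[.63,.15,-.08]);print(p,inbay(p));print(r.T)
```

```text
[ 0.657  0.143 -0.085] [ -0.971 -15.014  -0.136]
[[-0.66   0.158 -0.715 -1.54  -0.033  0.029  0.013 -0.107 -0.002 -0.925
  -1.787]
 [-1.048 -0.656  0.231  1.461  0.065 -0.02   0.09   1.225  1.091  0.812
   1.523]]
```

Snug on the fence (x ≈ −1 mm, angle −0.1°), with 15 mm to go in y. Going back to the right foot board.

```bash
python3 -m creep '[20,0,0,0,0,0,20,0,-20,0,0,0,0,-36,-25,0,0,0,0,-36,-20,0,0,0,0,-36,0,0,0,0]';python3 -m creep '[0,-36,0,0,0,0,0,-36,0,0,0,0,0,-36,0,0,0,0,0,-20,0,0,0,0]'; python3 -m creep '[0,0,0,0,0,7,0,0,0,0,0,7,0,0,0,0,0,7,0,0,0,0,0,7,0,0,0,0,0,7]';python3 -m creep '[0,0,0,0,0,7,0,0,0,0,0,7,0,0,0,0,0,7,0,0,0,0,0,7,0,0,0,0,0,7]'; python3 d.py .636 -.06 .08 85.2
```

```text
clock: 17.55
tool_pos: [0.4677, 0.0622, 0.0849]
eef_rot: [0.026, 1.0, 0.001, 0.014]
contact_force: [1.2, -1.4, 1.4]
opening: 0.34
clock: 17.88
tool_pos: [0.4674, -0.0764, 0.0872]
eef_rot: [0.028, 0.999, -0.001, 0.02]
contact_force: [-0.2, 0.3, -0.5]
opening: 0.339
clock: 18.3
tool_pos: [0.4739, -0.0923, 0.0885]
eef_rot: [0.335, 0.942, 0.003, 0.025]
contact_force: [-0.1, 0.0, -0.3]
opening: 0.34
clock: 18.72
tool_pos: [0.4821, -0.0975, 0.0896]
eef_rot: [0.608, 0.793, 0.012, 0.028]
contact_force: [0.1, -0.3, -0.0]
opening: 0.34
t 18.7167 pos [ 0.4821 -0.0975  0.0896] yaw 105.1 F [ 0.1 -0.3 -0. ]
shift mm [ -3.5 157.6  18.3] rot deg [ 3.36  1.14 19.89]
```

```bash
python3 -m creep '[0,10,0,1.2,0.4,6.7,0,25,0,1.2,0.4,6.7,0,30,0,1,0.4,6.7,0,35,0,0,0,0,0,35,0,0,0,0]'; python3 d.py .636 -.04 .06 85.2; python3 -m creep '[0,20,0,0,0,0,0,0,15,0,0,0,0,0,0,0,0,0]'; python3 d.py .636 -.03 .02 85.2
```

```text
clock: 19.13
tool_pos: [0.6173, -0.1008, 0.0935]
eef_rot: [0.745, 0.668, -0.001, -0.004]
contact_force: [0.5, -0.5, -1.0]
opening: 0.343
t 19.1333 pos [ 0.6173 -0.1008  0.0935] yaw 83.8 F [ 0.5 -0.5 -1. ]
shift mm [62.3 12.2 33.6] rot deg [-0.39 -0.17 -1.44]
clock: 19.38
tool_pos: [0.6493, -0.1042, 0.0787]
eef_rot: [0.742, 0.67, 0.002, 0.003]
contact_force: [-0.9, 1.0, -0.5]
opening: 0.34
t 19.3833 pos [ 0.6493 -0.1042  0.0787] yaw 84.1 F [-0.9  1.  -0.5]
shift mm [ 72.4 -21.2  58.5] rot deg [ 0.39  0.03 -1.06]
```

```bash
python3 -m creep '[18,-10,0,0,0,-0.5,18,-10,0,0,0,-0.5,18,0,20,0,0,0,8,0,20,0,0,0,0,0,0,0,0,0]'; python3 d.py .636 -.03 .018 85.2;  python3 -m creep '[0,0,8,0,0,0,0,0,8,0,0,0,0,0,0,0,0,0]';  python3 d.py .636 -.03 .018 85.2
```

```text
clock: 19.8
tool_pos: [0.6291, -0.0426, 0.0365]
eef_rot: [0.738, 0.674, -0.0, 0.001]
contact_force: [0.9, 1.0, 0.5]
opening: 0.341
t 19.8 pos [ 0.6291 -0.0426  0.0365] yaw 84.8 F [0.9 1.  0.5]
shift mm [13.2  5.7 18.5] rot deg [ 0.05  0.08 -0.4 ]
clock: 20.05
tool_pos: [0.6268, -0.0446, 0.0203]
eef_rot: [0.739, 0.674, -0.001, 0.0]
contact_force: [0.0, 0.1, -0.1]
opening: 0.345
t 20.05 pos [ 0.6268 -0.0446  0.0203] yaw 84.7 F [ 0.   0.1 -0.1]
shift mm [15.4  7.8  2.2] rot deg [-0.09  0.13 -0.51]
```

Run:
```python
from h import *
for c in ['side']:
    s=snapshot(c);save(s,c+'10.png')
    u,v=(230,130) if c=='top' else (270,90)
    a=s['color'][v:v+160,u:u+180,::-1];cv2.imwrite('pics/%s10z.png'%c,cv2.resize(a,None,fx=3.7,fy=3.7,interpolation=cv2.INTER_CUBIC))
```

```text
(no output)
```

View pics/side10z.png

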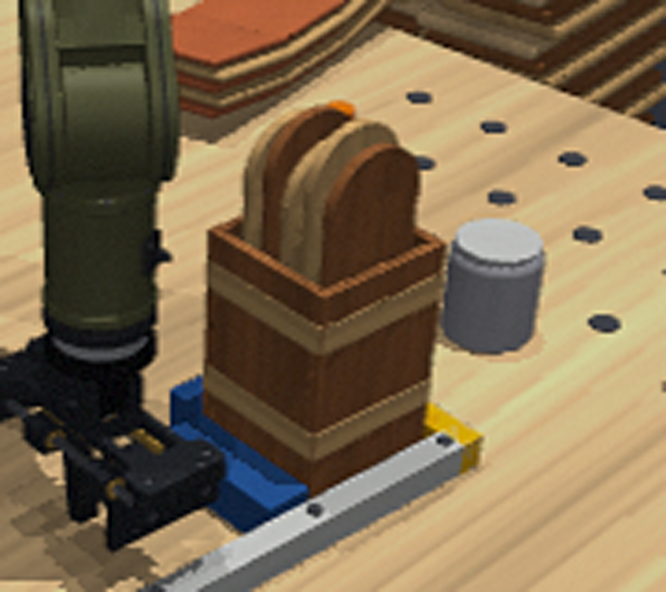

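```bash
python3 -m creep '[16,2,1,0,0,-0.3,16,2,1,0,0,-0.3,16,1,0,0,0,0,16,0,0,0,0,0,6,0,0,0,0,0]'; python3 d.py .638 .049 .018 85.2;  python3 -m creep '[8,0,0,0,0,0,8,0,0,0,0,0,9,0,0,0,0,0]';  python3 d.py .636 .049 .018 85.2
```

```text
clock: 20.52
tool_pos: [0.6416, 0.0266, 0.0212]
eef_rot: [0.737, 0.676, 0.0, 0.003]
contact_force: [-0.6, 1.3, -1.1]
opening: 0.338
t 20.5167 pos [0.6416 0.0266 0.0212] yaw 85.0 F [-0.6  1.3 -1.1]
shift mm [22.  -5.6  3.1] rot deg [ 0.26  0.18 -0.17]
clock: 20.77
tool_pos: [0.6439, 0.0477, 0.0217]
eef_rot: [0.737, 0.676, -0.003, 0.007]
contact_force: [-1.6, -8.4, -2.3]
opening: 0.341
t 20.7667 pos [0.6439 0.0477 0.0217] yaw 85.0 F [-1.6 -8.4 -2.3]
shift mm [ 0.7 -8.   3.7] rot deg [ 0.38  0.81 -0.15]
```

```bash
python3 -m creep '[10,0,1,0,0.5,0,12,0,1,0,0.8,0]'; python3 d.py .638 .049 .018 85.2;  python3 -m creep '[12,0,0,0,0.5,0,13,0,0,0,0.5,0]';  python3 d.py .636 .049 .018 85.2
```

```text
clock: 20.93
tool_pos: [0.6439, 0.0496, 0.0217]
eef_rot: [0.739, 0.673, -0.005, 0.01]
contact_force: [-4.6, -23.8, 5.7]
opening: 0.341
t 20.9333 pos [0.6439 0.0496 0.0217] yaw 84.6 F [ -4.6 -23.8   5.7]
shift mm [-1.  -5.9  3.7] rot deg [ 0.49  1.22 -0.56]
clock: 21.1
tool_pos: [0.6437, 0.0491, 0.0221]
eef_rot: [0.743, 0.669, -0.011, 0.017]
contact_force: [-3.6, -21.0, -3.5]
opening: 0.336
t 21.1 pos [0.6437 0.0491 0.0221] yaw 84.0 F [ -3.6 -21.   -3.5]
shift mm [-0.7 -7.7  4.1] rot deg [ 0.58  2.22 -1.23]
```

The crate stopped hard at the expected place: force rose to 24 N with no further motion. I'll retract and check.

```bash
python3 -m creep '[-15,0,0,0,0,0,-25,0,0,0,0,0,-25,0,-10,0,0,0,-30,0,-25,0,0,0,-30,0,-25,0,0,0]'; python3 -m creep '[-35,-20,-25,0,0,0,-35,-20,-25,0,0,0,-35,-20,-25,0,0,0,0,0,0,0,0,0]'
python3 - <<'E'
from h import *
for c in ['side','top']:
    s=snapshot(c);save(s,c+'11.png')
    u,v=(230,125) if c=='top' else (290,90)
    a=s['color'][v:v+140,u:u+180,::-1];cv2.imwrite('pics/%s11z.png'%c,cv2.resize(a,None,fx=4,fy=4,interpolation=cv2.INTER_CUBIC))
E
```

```text
clock: 21.52
tool_pos: [0.6265, -0.0704, 0.0827]
eef_rot: [0.74, 0.672, -0.016, 0.013]
contact_force: [1.0, 0.4, -0.8]
opening: 0.341
clock: 21.85
tool_pos: [0.5656, -0.1652, 0.16]
eef_rot: [0.743, 0.669, -0.015, 0.02]
contact_force: [-0.3, -1.3, -0.6]
opening: 0.34
```

View pics/side11z.png

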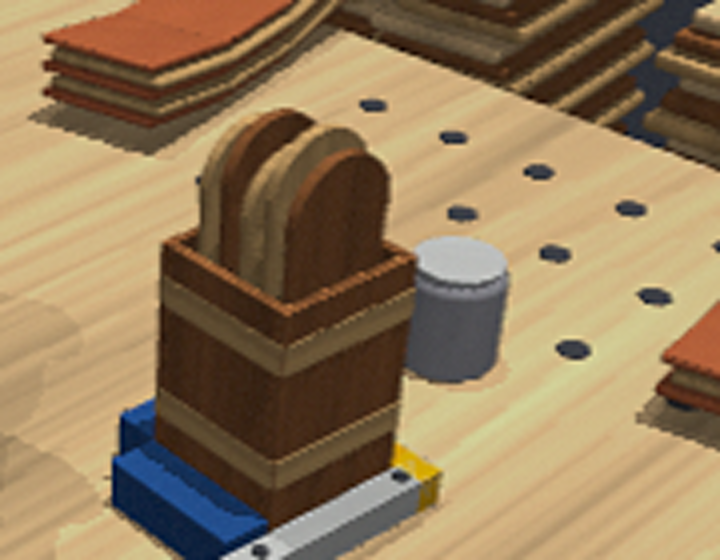

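View pics/top11z.png

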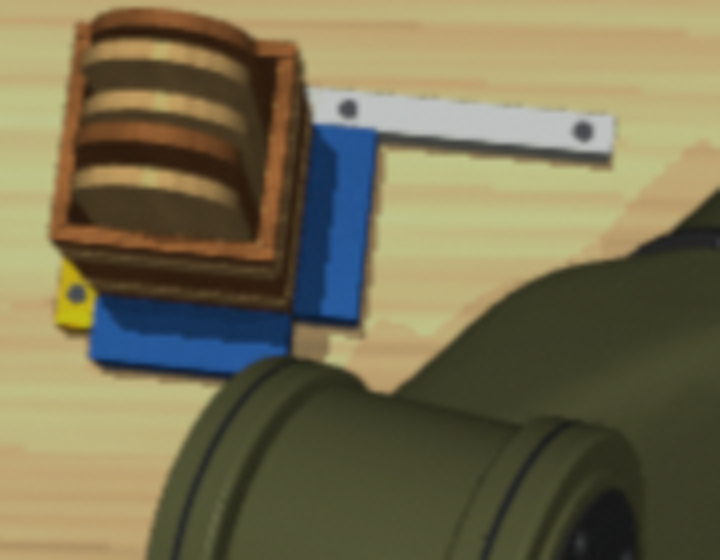

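View pics/top11.png

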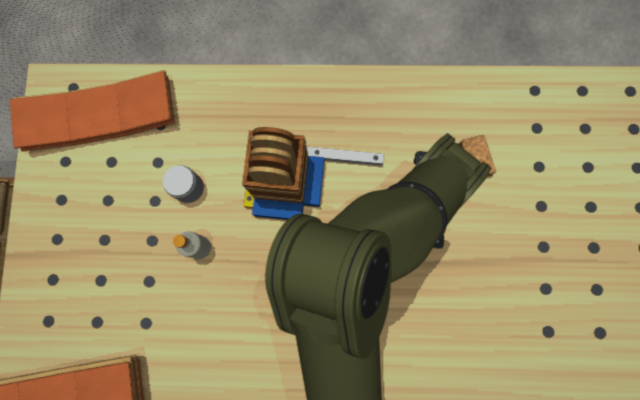

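Run:
```python
from fit import *
from inbay import *
np.set_printoptions(precision=3,suppress=True)
A=snapshot('top');B=snapshot('side')
s=lambda x,y:(290+x/4-.37,90+y/4-.37);t=lambda x,y:(230+x/4-.37,125+y/4-.37)
L=lambda *a:np.array(a)*.001
o=[(A,t(80,24),L(60,60,200)),(A,t(299,43),L(60,-60,200)),(A,t(277,263),L(-60,-60,200)),(A,t(54,235),L(-60,60,200)),
(A,t(378,128),L(60,-100,40)),(A,t(360,327),L(-60,-100,40)),(A,t(90,359),L(-100,60,40)),
(B,s(285,315),L(60,-60,200)),(B,s(416,256),L(60,60,200)),(B,s(162,243),L(-60,-60,200)),(B,s(114,456),L(-60,-100,40))]
p,r=fit(o,[.63,.15,-.08]);print(p,inbay(p));print(r.T)
# bay refit with visible fence and stop corners
b=[(A,t(614,117),L(85,-245,30)),(A,t(612,153),L(60,-245,30)),(A,t(56,325),L(-80,85,30)),(A,t(88,329),L(-80,60,30)),(B,s(440,476),L(85,85,30)),(B,s(418,484),L(85,60,30))]
q,r=fit(b,[.659,.158,-.083]);print('bay',q);print(r.T)
import inbay as ib; ib.Q=q; print(ib.inbay(p))
print(get_state()['contact_force'])
for n,c in (('glue','top'),('filler','top'),('sanding_block','side')): print(n,[(np.round(x['xy'],1),round(x['score'],2)) for x in find_in(n,c)[:2]])
```

```text
[ 0.658  0.156 -0.086] [-0.758 -1.623 -0.151]
[[-0.557  0.196 -0.557 -1.313  0.349 -0.266 -0.491 -0.386  0.087 -1.268
  -1.784]
 [-0.456 -0.055 -0.215  1.257  0.157 -1.519  0.227  1.235  1.029  0.531
   1.789]]
bay [ 0.658  0.158 -0.086]
[[ 0.337 -0.015 -1.102  1.025  0.544 -0.038]
 [-0.385  0.43   0.102  0.115 -0.774  0.52 ]]
[-0.169 -1.686  0.016]
[-0.271  0.085 -0.785]
glue [(array([188.1, 242.8]), 0.85)]
filler [(array([182.9, 184.7]), 0.73)]
sanding_block [(array([231.9, 307.6]), 0.65), (array([359.1, 178.9]), 0.43)]
```

The crate is on the square within about 2 mm and 0.2°, the hand is clear at z = 0.16, and the other objects haven't moved. Handing in.

```bash
python3 -c "
from plant import finish_job; print(finish_job())"
```

```text
the job is handed in; nothing more can be done
None
```

The crate is on the green square, snug against both the fence and the end stop, and I handed the job in at about 22 s of the 72 s allowed. `finish_job()` gives no verdict, so this rests on my own measurements.

**What I did:** All pushing was low on the blue foot boards, with the tool tip 18 to 28 mm above the bench. I used two finger contacts so the crate turned with the hand.
1. I pushed on the right foot board along the bay's y, turning the crate about 11° to line up with the bay.
2. I pushed on the near foot board until the crate met the fence; the force peaked at about 37 N.
3. I pushed on the right foot board again until it met the stop; the force rose to about 24 N with no further movement.

**Last checks:**
- **Position:** fitting both camera views put the crate about −1 mm in x and −2 mm in y from the bay's centre, turned about 0.2°. Refitting the bay from the same pictures agreed to within 1 mm.
- **Hand:** it was clear at a height of 0.16 m, with no contact force.
- **Other things on the bench:** the glue, filler and sanding block showed within about 3 pixels of where they started.

**What went less well:**
- **Stall:** the first push towards the fence stuck at about 12 N, so I pushed harder.
- **Tilt:** the hand leaned up to about 5° while pushing, and I corrected it along the way.
- **Possible wall contact:** I did not check separately whether the gripper body touched the crate wall. Most pushing forces stayed near the expected sliding force, apart from the two peaks above. On the last fence push the upward force on the hand reached about 22 N, and I did not find out why.

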